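# Weigh the lopsided door closer on the pocket scale

## Task

The door closer (the plain aluminium bar) has to be weighed before it is sent back: draw it right out of the clear acrylic riser, then rest it on the small round pan of the pocket scale so that it stays level on the pan alone when you let go. Its balance point is hidden and off-centre, so feel for it with a trial lift and shift your grip there. Keep the bar roughly level all the time, never letting it tip or drop, and leave the spray bottle, the dryer ball and the belt buckle where they are.

Things in the scene. Friction and masses are not known exactly. Their poses are not given: they have to be found in the camera images.
- closer: Loose door closer: aluminium bar 30 mm wide (own x), 200 long (own y), 42 high; ends alike; a 9 mm square stub, 7 mm high, marks mid-top. Origin: underside centre. 0.5-0.8 kg; an unseen heavy core, locked inside, puts its balance point up to 58 mm from the middle, towards either end, new each time. Starts flat on the counter, its -y end 16-22 mm out of the riser's open end.
- riser: Fixed clear acrylic bridge, 160 mm (own x) by 220 mm (own y -90 to +130 mm), origin on the counter midway between its sides. Roof 6 mm thick, underside 85 mm up; 6 mm side walls, end wall at +y; open at own y = -90 mm. A 40 mm high button tray is fixed on top (own y -90 to 0). It bars an upright gripper from the closer's end: lean the tool about 45 degrees, its wrist away from the riser.
- scale: Fixed pocket scale: flat grey housing 100 mm (own x) by 130 mm (own y) by 30 mm high; origin at the centre of its footprint, on the counter. A collar 28 mm across under the pan rises to 42 mm. The pan stands above own x = +12 mm, y = 0.
- pan_top (a point): Centre of the top face of the scale's round steel pan, 32 mm in diameter and 6 mm thick, 80 mm above the counter when empty. The closer stays on it only if its balance point lies above the pan; any heading of the closer will do.
- pan (a joint): How far the pan is pressed down (m): 0 empty, up to 0.009; spring 1.5 N per mm, so the closer's weight presses it 3 to 5.5 mm.
- bottle: Bystander: empty aluminium spray bottle with a black spray head, 54 mm in diameter, 185 mm high, standing; origin at the centre of its foot.
- ball: Bystander: green dryer ball, 66 mm in diameter, loose on the counter; its origin is the lowest point of the ball as it starts.
- buckle: Bystander: flat rectangular steel belt buckle, 80 by 54 mm, 6 mm thick, lying flat; origin at the centre of its underside.
Things that resemble listed ones, but are neither listed nor needed, are in the scene too. What is shaped like the closer but yellow is not meant.

How it is judged (in metres and radians):
On the way:
1. the closer is drawn right out of the riser (y of closer in the frame of riser below -0.195 m), for 0.1 s.
At the end, for the whole second after the job is handed in: The closer rests on the pan alone (underside more than 68 mm above the counter, pan pressed more than 2.5 mm), level within 5 degrees, released and still (value of joint pan above 0.0025 m and angle between closer's own z axis and vertical below 0.09 rad and horizontal distance between closer and pan_top below 0.085 m and linear speed of closer below 0.02 m/s and angular speed of closer below 0.1 rad/s and height (world z) of closer above 0.068 m); the robot touches nothing.
It fails at once if the closer tips more than 20 degrees from level (angle between closer's own z axis and vertical above 0.35 rad).
It fails at once if the spray bottle is moved more than 30 mm (distance of bottle from where it was at the start of the episode above 0.03 m).
It fails at once if the dryer ball is moved more than 30 mm (distance of ball from where it was at the start of the episode above 0.03 m).
It fails at once if the belt buckle is moved more than 30 mm (distance of buckle from where it was at the start of the episode above 0.03 m).
It also fails if it takes over 67 s, if anything falls off the work surface, if the arm or the gripper's body presses on something with over 40 N, if the wrist force passes 120 N, or if a joint passes its speed limit or range.

## Robot

A 6-joint arm with a two-finger parallel gripper is mounted at the origin on the work surface. World frame = base frame: x ahead of the robot, y to its left, z up, the work surface at z = 0. Lengths are in mm, angles in rad, forces in N, time in s.
With the tool pointing down it reaches from about 350 to 875 mm from the base axis. Payload 4.2 kg.
Tool frame: the origin (TCP) lies midway between the tips of the shut fingers; the grasp point (between the pads) lies 19 mm behind it; z points along the fingers, y is the direction in which the jaws open and shut (so a half turn about z gives the same grasp; the last joint's range is limited). The gripper opens to 85 mm and grips with 20 to 120 N. Pads are 22 mm wide; open, the fingers measure 114 mm over their backs; the gripper's body (76 mm by 85 mm) begins 54 mm behind the grasp point. The pads swing forward as they close: fully open they stand 13 mm farther back than shut.
Start: joints at [-1.006, 0.385, 0.008, 0, -1.194, -0.259], TCP at [188.176, -595.977, 231.312] pointing down, gripper open.
Joint ranges: [-3.14, 3.14], [-1.21, 2.06], [-1.07, 1.41], [-3.16, 2.05], [-2.99, -0.16], [-3.1, 3.1]. Speed limits (rad/s): [2.79, 2.79, 3.14, 3.14, 3.14, 3.14].

## Interface

Orientations are given as a unit quaternion [x, y, z, w].
In Python, from bench import readout, optics, workorder, nets gives the robot as it stands. The module is installed in compiled form; this text tells all that it offers.
- The arm moves only by the tool move_arm, never from a script. Its argument "steps" is a list of rows, each a list of 7 numbers: the opening, from -1 (shut) to 1 (fully open), so that 0 is half open, then the shift along the world's x, y, z in mm, then the turn, a rotation vector about the world's x, y, z in rad. In form: [[gripper, tx, ty, tz, wx, wy, wz], ...]. A call has 1 to 5 rows; each row is the pose to reach, as a shift and turn from the pose commanded when the call began; what a row does not reach only later rows make up. A row lasts 1/12 s, in which the tool goes at most 41.7 mm and 7.16 degrees, less where a joint would pass 70% of its speed; a pose out of reach is approached as far as the arm can. A call with a gripper value outside its range is refused whole. The fingers move at their own pace and stop on an object; the grip force is fixed at half the most. Time passes only in rows, so rows that repeat a pose let the fingers close. It gives the time, the measured TCP pose, the force and the opening at its end, in the units of the state.
- readout.read_state(): the state, without advancing time (a new reading comes with each control period).
- optics.get_image(name): name is "side" or "top" or "wrist"; returns a dict with "frame" (400x640x3 uint8, blue, green, red), "fx", "fy", "cx", "cy" (pixels), "rvec" (rotation vector, rad) and "tvec" (3), from world to camera coordinates, as OpenCV has them. Camera axes: x right, y down, z forward; pixel columns grow to the right and rows downward; lengths in mm; the calibration is good to about 2 mm. A picture is of the moment at which its call begins. There is no depth.
- workorder.job_done(): hands the job in, once; it reports no verdict.
Trained networks look in a picture, given as the dict that the camera call returned (one of the last four; its "shot" number tells which), for a name from the list of things; names that differ only in an ending like _2 or _b are one class to them, and where a whole thing is asked for, a point or a joint stands for the part that bears it (a point fixed in the world has none). Each returns a list of dicts, best first, with "conf" (0 to 1); they miss things now and then, are a little off and sometimes report something else, mostly with a low value. They report only what shows in the picture. A call takes as long as a camera call. They do not tell look-alikes from the thing itself.
- nets.silhouettes(name, picture): "region" (400x640 bool, what is visible of it) and "extent" ([left, top, right, bottom] in pixels, round what is visible of it).
- nets.tip_of(name, picture): "uv" ([column, row] in pixels: a listed point, or the origin of a listed thing).
The state is a dict: "clock": time; "joints": joint angles; "joint_vel": joint speeds; "joint_efforts": joint torques, N m; "position": TCP position; "ee_rot": TCP orientation; "contact_force": force on the tool from outside, world axes, zero at the start; "wrist_torque": the same for the moment, N m; "gripper_width": finger opening in mm.
Only numpy, scipy, OpenCV 4.12 (cv2) and the standard library are available. Lean on these libraries where they do the work, as an engineer would, in place of code of your own. Each camera call takes 0.05 s, during which the arm holds its last target.

## Working session

There is one attempt and no reset: what is moved stays moved. The work goes in short steps, Python scripts to look and compute and a tool call to move; the robot and the scene stay as the last step left them, time stands still between calls to the robot, and variables do not carry over. Pictures are saved under pics/ and viewed, and the job is handed in when it is done.

Besides the shell and the picture viewer there is one more tool, called after ">>>" in YAML: its name, and indented under it one key for each argument. move_arm: Moves the arm, as the interface text tells. Its arguments: {"type":"object","properties":{"steps":{"type":"array","items":{"type":"array","items":{"type":"number"}}}},"required":["steps"]}

```bash
mkdir -p pics; cat > h.py <<'E'
import numpy as np, cv2
from bench import readout, optics, workorder, nets
from scipy.spatial.transform import Rotation as R
def cam(p):
    Rm=cv2.Rodrigues(np.array(p["rvec"],float))[0]; t=np.array(p["tvec"],float).reshape(3)
    K=np.array([[p["fx"],0,p["cx"]],[0,p["fy"],p["cy"]],[0,0,1.]])
    return K,Rm,t
def proj(p,X):
    K,Rm,t=cam(p); x=(K@(Rm@np.atleast_2d(np.array(X,float)).T+t[:,None])).T
    return x[:,:2]/x[:,2:]
def onz(p,uv,z):
    K,Rm,t=cam(p); c=-Rm.T@t; d=Rm.T@np.linalg.inv(K)@np.array([uv[0],uv[1],1.])
    return c+d*(z-c[2])/d[2]
E
python3 - <<'E'
from h import *
print(readout.read_state())
names=["closer","riser","scale","pan_top","bottle","ball","buckle"]
for c in ["side","top","wrist"]:
    p=optics.get_image(c); cv2.imwrite(f"pics/{c}0.png",p["frame"])
    K,Rm,t=cam(p); print(c,"cam at",(-Rm.T@t).round(),p["fx"])
    for n in names:
        try:
            for r in nets.tip_of(n,p)[:3]:
                print(n,round(r["conf"],2),np.round(r["uv"],1),onz(p,r["uv"],80 if n=="pan_top" else 0).round(1))
        except Exception as e: print(n,e)
E
```

```text
{'clock': 0.0, 'joints': array([-1.00639112e+00,  3.85585161e-01,  6.61282181e-03, -5.00746831e-04,
       -1.19400317e+00, -2.58594175e-01]), 'joint_vel': array([ 0.00114268, -0.00040976,  0.00102169, -0.00131219, -0.00138121,
        0.00036122]), 'joint_efforts': array([-1.50440783e-04, -3.92291987e+01,  1.88409394e+01,  4.18609634e+00,
       -4.53576562e-03, -1.00616253e-05]), 'position': array([ 188.00288538, -595.43530898,  230.19897301]), 'ee_rot': array([-1.52218992e-01,  9.88346163e-01,  1.09171287e-03, -2.22535785e-04]), 'contact_force': array([-0.06460038, -0.01288671,  0.18375856]), 'wrist_torque': array([0.00613019, 0.00237772, 0.06871762]), 'gripper_width': 85.02312580680636}
side cam at [503. 699. 499.] 404.84503096519114
closer 0.59 [449.9 344.3] [356.8 255.8   0. ]
closer 0.55 [306.8 327.5] [578.9 253.9   0. ]
riser 0.95 [308.4 326.7] [576.6 251.9   0. ]
riser 0.17 [226.6 253.1] [767.7  87.4   0. ]
scale 0.8 [348.4 190.2] [ 546.6 -208.4    0. ]
pan_top 0.7 [346.3 162.4] [ 555.1 -202.2   80. ]
bottle 0.65 [227.3 254.4] [764.9  91.2   0. ]
ball 0.71 [238.3 219.4] [782.  -34.9   0. ]
ball 0.35 [307.2 327.8] [578.2 254.4   0. ]
buckle 0.75 [298.  173.4] [ 690.7 -282.7    0. ]
buckle 0.54 [346.9 159.8] [ 564.7 -392.6    0. ]
top cam at [ 417.  -31. 1030.] 441.1368735666922
closer 0.81 [212.2 309.2] [356.  255.4   0. ]
closer 0.29 [445.6 159. ] [ 697.7 -297.6    0. ]
riser 0.89 [215.8 211.1] [583.2 253.3   0. ]
scale 0.84 [410.3 223.7] [ 543.7 -205.6    0. ]
pan_top 0.43 [414.9 210.8] [ 561.7 -203.4   80. ]
ball 0.84 [330.2 126.9] [785.8 -23.2   0. ]
buckle 0.79 [442.5 157.3] [ 702.1 -290.6    0. ]
wrist cam at [ 118. -620.  374.] 322.16988757898116
```

View pics/side0.png

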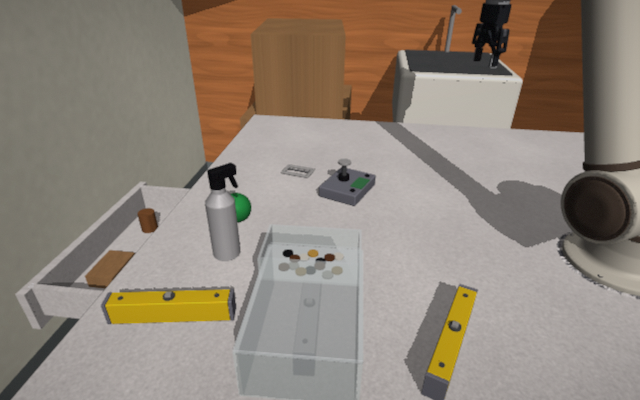

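View pics/top0.png

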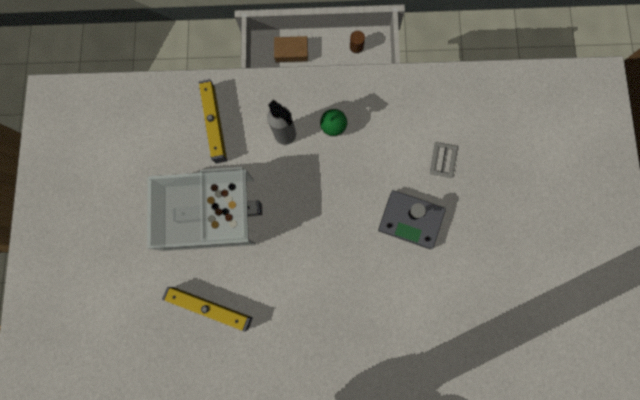

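```bash
python3 - <<'E'
import cv2
a=cv2.imread("pics/top0.png"); cv2.imwrite("pics/t0a.png",cv2.resize(a[150:270,130:290],None,fx=5,fy=5,interpolation=cv2.INTER_CUBIC))
cv2.imwrite("pics/t0b.png",cv2.resize(a[130:260,360:480],None,fx=4.5,fy=4.5,interpolation=cv2.INTER_CUBIC))
a=cv2.imread("pics/side0.png"); cv2.imwrite("pics/s0a.png",cv2.resize(a[215:395,220:390],None,fx=3.3,fy=3.3,interpolation=cv2.INTER_CUBIC))
E
```

```text
(no output)
```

View pics/t0a.png

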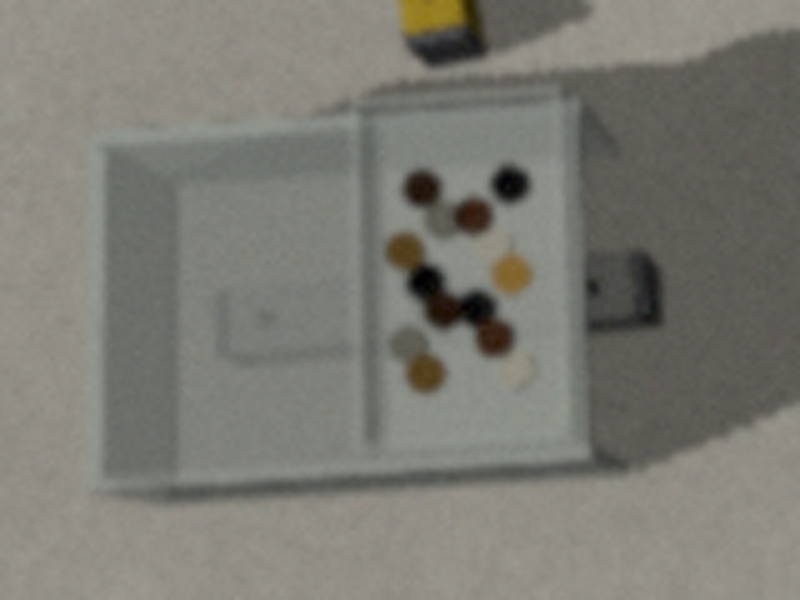

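View pics/t0b.png

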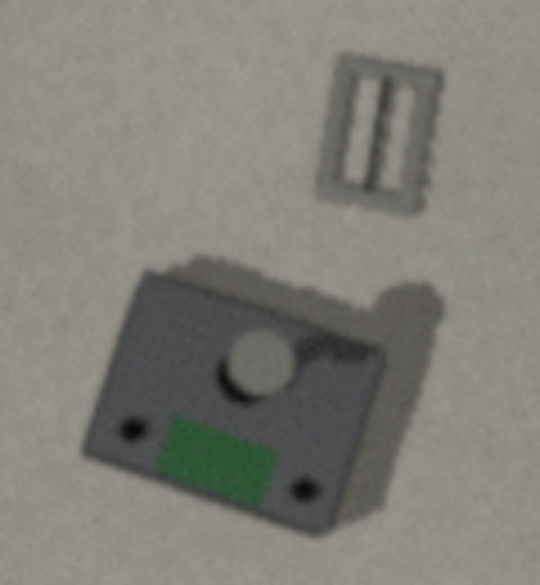

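View pics/s0a.png

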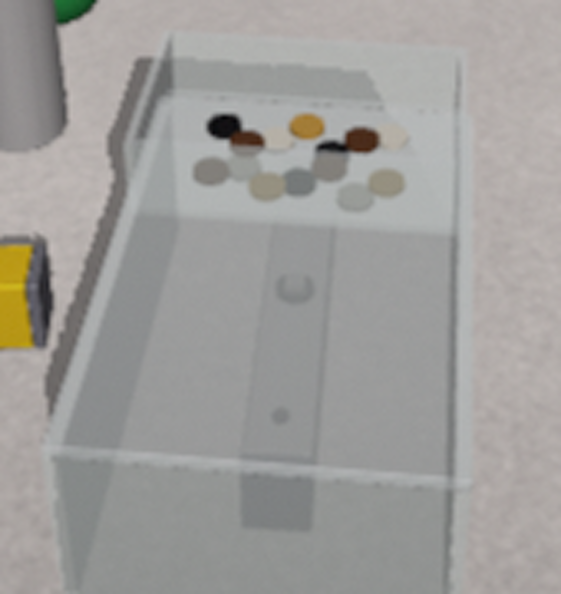

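```bash
python3 - <<'E'
from h import *
t=optics.get_image("top"); s=optics.get_image("side")
T=lambda x,y:(x/5+130,y/5+150); B=lambda x,y:(x/4.5+360,y/4.5+130); S=lambda x,y:(x/3.3+220,y/3.3+215)
for nm,p,uv,z in [("backL",t,T(220,290),42),("backR",t,T(222,357),42),("front",t,T(645,255),42),("front",t,T(650,322),42),("frontbot",t,T(660,265),0),("frontbot",t,T(660,322),0),
 ("S back",s,S(243,457),42),("S back",s,S(315,460),42),("S bot",s,S(240,528),0),("S bot",s,S(312,528),0),("S stub",s,S(295,282),49),
 ("riser back",t,T(100,145),91),("riser back",t,T(98,490),91),("tray front",t,T(578,97),131),("tray front",t,T(590,458),131),("tray back",t,T(362,105),131),("tray back",t,T(372,455),131),
 ("pan",t,B(262,362),80),("sc",t,B(147,272),30),("sc",t,B(385,350),30),("sc",t,B(320,533),30),("sc",t,B(85,455),30)]:
    print(nm,onz(p,uv,z).round(1)[:2])
for p,n in((t,"t"),(s,"s")):
  for k in ["pan_top","riser","bottle","ball","buckle","closer"]:
    for r in nets.silhouettes(k,p)[:2]: print(n,k,round(r["conf"],2),r["extent"])
E
```

```text
backL [585.7 338.6]
backR [554.7 336.3]
front [597.7 142.7]
front [566.7 140.1]
frontbot [600.4 142.9]
frontbot [573.  142.6]
S back [582.9 339.1]
S back [553.3 336.4]
S bot [584.6 342.2]
S bot [554.2 337.9]
S stub [576.2 243.5]
riser back [643.5 376.8]
riser back [491.3 369.4]
tray front [649.8 156.1]
tray front [497.4 148.9]
tray back [648.6 248. ]
tray back [500.3 239. ]
pan [ 562.3 -210.6]
sc [ 617.8 -164.2]
sc [ 574.8 -282.2]
sc [ 483.3 -244.1]
sc [ 524.6 -128.9]
t pan_top 0.65 [410.3, 205.4, 427.9, 218.8]
t pan_top 0.38 [144.6, 167.6, 256.9, 249.3]
t riser 0.73 [248.2, 198.2, 263.6, 215.6]
t riser 0.62 [147.4, 168.5, 257.7, 248.9]
t bottle 0.72 [268.1, 102.1, 297.2, 145.4]
t ball 0.82 [320.2, 110.0, 348.8, 133.4]
t buckle 0.72 [428.6, 141.8, 454.9, 177.2]
t closer 0.64 [200.6, 78.3, 229.7, 166.1]
t closer 0.62 [246.7, 199.4, 262.4, 219.8]
s riser 0.83 [233.2, 225.7, 365.6, 400.0]
s bottle 0.69 [205.4, 160.6, 236.9, 261.6]
s ball 0.68 [231.3, 189.9, 254.3, 217.8]
s buckle 0.51 [281.5, 163.0, 311.6, 182.7]
s closer 0.95 [421.4, 282.8, 477.6, 400.0]
s closer 0.68 [101.4, 290.1, 238.0, 325.6]
```

>>> move_arm:
  steps:
    - [0.4,20,33,0,0,0,0.066]
    - [0.4,40,66,0,0,0,0.133]
    - [0.4,60,99,0,0,0,0.2]
    - [0.4,80,132,0,0,0,0.266]
    - [0.4,99,164,0,0,0,0.333]

```text
clock: 2.32
position: [287.7, -430.4, 231.4]
ee_rot: [-0.315, 0.949, -0.0, 0.0]
contact_force: [0.5, 0.1, 0.0]
gripper_width: 59.9
```

>>> move_arm:
  steps:
    - [0.4,20,33,0,0,0,0.066]
    - [0.4,40,66,0,0,0,0.133]
    - [0.4,60,99,0,0,0,0.2]
    - [0.4,80,132,0,0,0,0.266]
    - [0.4,99,164,0,0,0,0.333]

```text
clock: 2.73
position: [386.9, -266.2, 231.7]
ee_rot: [-0.469, 0.883, -0.0, 0.0]
contact_force: [0.4, -0.3, 0.1]
gripper_width: 59.9
```

>>> move_arm:
  steps:
    - [0.4,20,33,0,0,0,0.066]
    - [0.4,40,66,0,0,0,0.133]
    - [0.4,60,99,0,0,0,0.2]
    - [0.4,80,132,0,0,0,0.266]
    - [0.4,99,164,0,0,0,0.333]

```text
clock: 3.15
position: [485.9, -102.0, 231.8]
ee_rot: [-0.609, 0.793, -0.0, 0.0]
contact_force: [0.3, -0.5, 0.7]
gripper_width: 59.5
```

>>> move_arm:
  steps:
    - [0.4,20,33,0,0,0,0.066]
    - [0.4,40,66,0,0,0,0.133]
    - [0.4,60,99,0,0,0,0.2]
    - [0.4,80,132,0,0,0,0.266]
    - [0.4,99,164,0,0,0,0.333]

```text
clock: 3.57
position: [585.0, 62.0, 231.5]
ee_rot: [0.732, -0.682, 0.0, -0.0]
contact_force: [0.7, 0.1, -0.3]
gripper_width: 59.8
```

>>> move_arm:
  steps:
    - [0.4,0,4,-12,0.112,0.0075,0]
    - [0.4,0,8,-24,0.224,0.015,0]
    - [0.4,0,12,-36,0.336,0.0225,0]
    - [0.4,-1,16,-48,0.448,0.03,0]
    - [0.4,-2,20,-60,0.56,0.0375,0]

```text
clock: 3.98
position: [583.1, 80.8, 172.2]
ee_rot: [0.702, -0.655, -0.203, -0.192]
contact_force: [0.4, -0.4, -0.3]
gripper_width: 60.0
```

>>> move_arm:
  steps:
    - [0.4,0,5,-25,0.112,0.0075,0]
    - [0.4,0,10,-50,0.224,0.015,0]
    - [0.4,0,15,-65,0.224,0.015,0]
    - [0.4,0,20,-75,0.224,0.015,0]
    - [0.4,0,20,-75,0.224,0.015,0]

```text
clock: 4.4
position: [581.2, 100.9, 94.2]
ee_rot: [0.675, -0.631, -0.281, -0.26]
contact_force: [0.2, -0.6, 0.1]
gripper_width: 59.4
```

```bash
python3 - <<'E'
from h import *
st=readout.read_state(); print(st["position"].round(1),R.from_quat(st["ee_rot"]).as_matrix().round(3),st["joints"].round(2))
for c in ["side","top","wrist"]:
    p=optics.get_image(c); cv2.imwrite(f"pics/{c}1.png",p["frame"])
E
```

```text
[581.2 100.9  94.2] [[ 0.045 -0.998 -0.051]
 [-0.706 -0.068  0.705]
 [-0.707  0.004 -0.707]] [-0.01  0.58  0.   -0.85 -1.23  0.47]
```

View pics/wrist1.png

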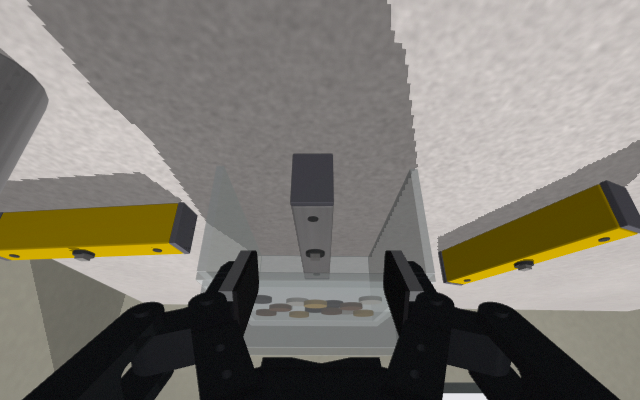

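View pics/top1.png

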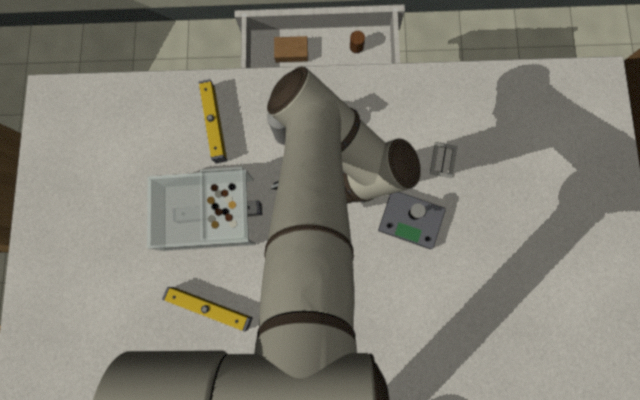

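```bash
python3 - <<'E'
from h import *
p=optics.get_image("wrist")
for uv,z in [((291,205),42),((333,205.5),42),((293,154),0),((333,154),0),((302,279),42),((330,279),42)]: print(onz(p,uv,z).round(1))
K,Rm,t=cam(p); print((-Rm.T@t).round(1)); print(proj(p,[[581.2-.9,100.9-13.4,94.2+13.4]]))
E
```

```text
[601.5 148.7  42. ]
[572.  147.1  42. ]
[602.  145.7   0. ]
[571.8 143.4   0. ]
[589.9 347.3  42. ]
[555.1 344.2  42. ]
[594.4 -53.  147.1]
[[330.40219937 273.80468931]]
```

View pics/side1.png

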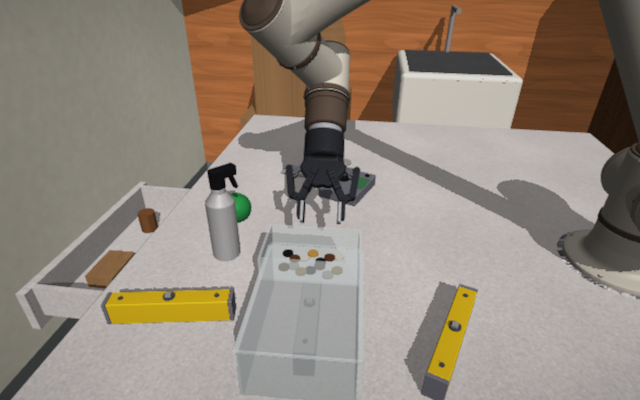

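>>> move_arm:
  steps:
    - [0.4,0,5,-15,0,0,0]
    - [0.4,0,10,-30,0,0,0]
    - [0.4,0,18,-45,0,0,0]
    - [0.4,0,28,-55,0,0,0]
    - [0.4,0,38,-62,0,0,0]

```text
clock: 5.02
position: [581.0, 139.2, 31.9]
ee_rot: [0.674, -0.631, -0.281, -0.26]
contact_force: [0.4, 0.3, -0.2]
gripper_width: 59.8
```

>>> move_arm:
  steps:
    - [0.4,0,6,-5,0,0,0]
    - [0.4,0,12,-10,0,0,0]
    - [0.4,0,18,-14,0,0,0]
    - [0.4,0,24,-18,0,0,0]
    - [0.4,0,24,-18,0,0,0]

```text
clock: 5.43
position: [581.8, 163.2, 15.8]
ee_rot: [0.675, -0.631, -0.28, -0.261]
contact_force: [0.6, 0.2, 0.4]
gripper_width: 59.7
```

```bash
python3 - <<'E'
from h import *
for c in ["side","wrist"]:
    p=optics.get_image(c); cv2.imwrite(f"pics/{c}2.png",p["frame"])
    if c=="side": cv2.imwrite("pics/s2.png",cv2.resize(p["frame"][150:350,220:400],None,fx=3,fy=3))
E
```

```text
(no output)
```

View pics/wrist2.png

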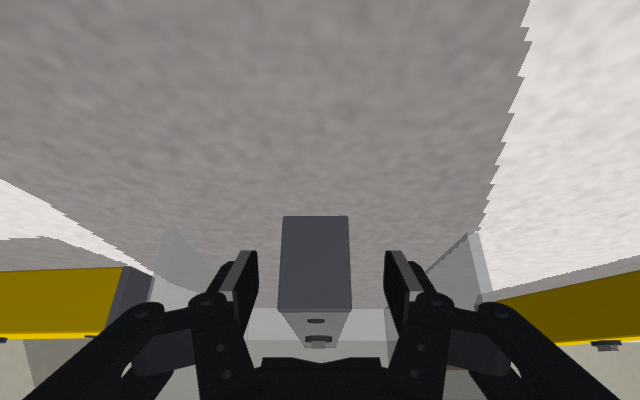

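View pics/s2.png

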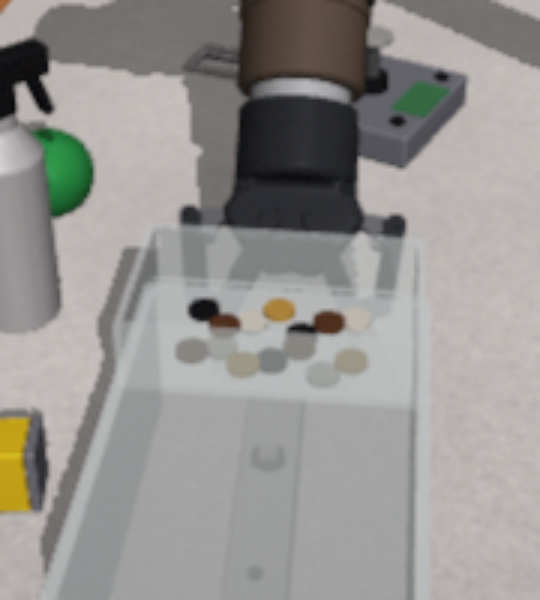

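>>> move_arm:
  steps:
    - [-1,1,0,0,0,0,0]
    - [-1,1,0,0,0,0,0]
    - [-1,1,0,0,0,0,0]
    - [-1,1,0,0,0,0,0]
    - [-1,1,0,0,0,0,0]

```text
clock: 5.95
position: [583.7, 161.4, 16.9]
ee_rot: [0.675, -0.631, -0.279, -0.262]
contact_force: [1.2, -2.6, 2.8]
gripper_width: 28.8
```

```bash
python3 - <<'E'
from h import *
st=readout.read_state(); print(st["position"],st["contact_force"],st["wrist_torque"],st["gripper_width"])
p=optics.get_image("wrist"); cv2.imwrite(f"pics/wrist3.png",p["frame"])
E
```

```text
[583.7318941  161.42297036  16.89747794] [ 1.15636248 -2.64512808  2.78434375] [-1.28420164 -0.07825953 -0.03430131] 28.810899577114146
```

View pics/wrist3.png

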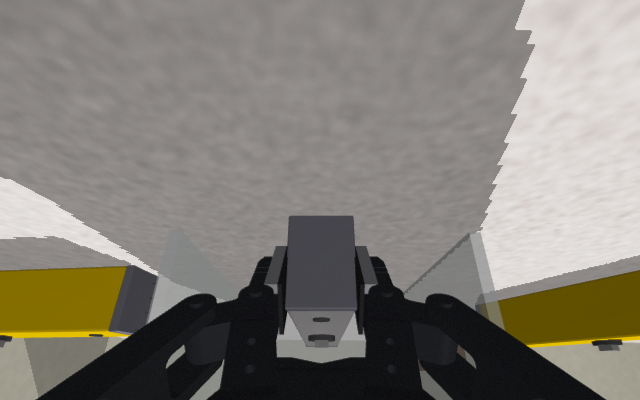

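>>> move_arm:
  steps:
    - [-1,0,-5,1,0,0,0]
    - [-1,0.5,-13,1,0,0,0]
    - [-1,1,-23,1,0,0,0]
    - [-1,1.5,-34,1,0,0,0]
    - [-1,2,-45,1,0,0,0]

```text
clock: 6.42
position: [584.8, 116.1, 17.0]
ee_rot: [0.675, -0.631, -0.28, -0.261]
contact_force: [-1.7, 3.3, -1.9]
gripper_width: 29.1
```

```bash
python3 - <<'E'
from h import *
st=readout.read_state(); print(st["position"],st["contact_force"],st["wrist_torque"],st["gripper_width"])
p=optics.get_image("wrist"); cv2.imwrite(f"pics/wrist4.png",p["frame"])
p=optics.get_image("side"); cv2.imwrite(f"pics/side4.png",p["frame"])
E
```

```text
[584.82065008 116.10655971  16.96731395] [-1.66157674  3.3253293  -1.94375708] [-1.17649626 -0.18793756 -0.02859578] 29.112795617583203
```

View pics/side4.png

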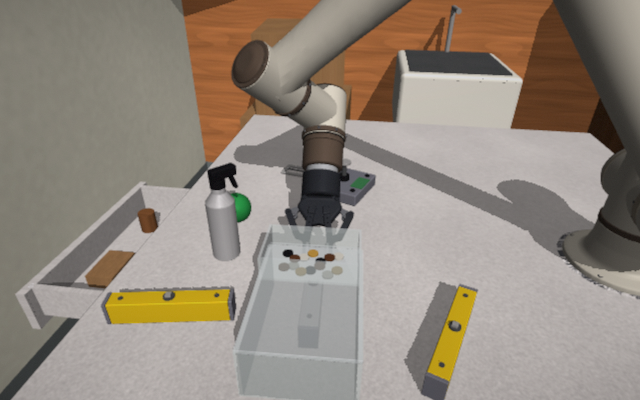

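>>> move_arm:
  steps:
    - [-1,2,-12,0,0,0,0]
    - [-1,5,-26,0,0,0,0]
    - [-1,8,-40,0,0,0,0]
    - [-1,11,-54,0,0,0,0]
    - [-1,14,-66,0,0,0,0]

```text
clock: 6.93
position: [599.5, 49.1, 17.1]
ee_rot: [0.675, -0.631, -0.279, -0.261]
contact_force: [-0.0, 1.9, -2.1]
gripper_width: 29.1
```

>>> move_arm:
  steps:
    - [-1,3,-12,0,0,0,0]
    - [-1,6,-26,0,0,0,0]
    - [-1,9,-40,0,0,0,0]
    - [-1,12,-54,0,0,0,0]
    - [-1,14,-62,0,0,0,0]

```text
clock: 7.35
position: [613.6, -13.3, 17.2]
ee_rot: [0.675, -0.631, -0.279, -0.262]
contact_force: [-1.1, 2.2, -2.4]
gripper_width: 29.3
```

```bash
python3 - <<'E'
from h import *
st=readout.read_state(); print(st["position"],st["contact_force"],st["wrist_torque"],st["gripper_width"])
p=optics.get_image("top"); cv2.imwrite(f"pics/top5.png",p["frame"])
p=optics.get_image("side"); cv2.imwrite(f"pics/side5.png",p["frame"])
E
```

```text
[613.60126763 -13.31268805  17.16809811] [-1.14817877  2.19995046 -2.39814449] [-1.39714672 -0.08050318  0.13788932] 29.30847902879587
```

View pics/side5.png

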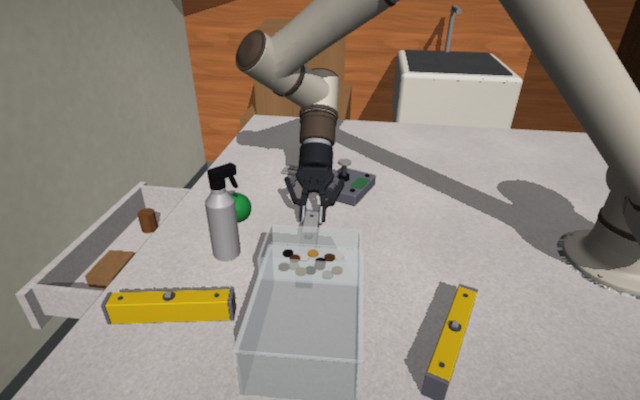

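View pics/top5.png

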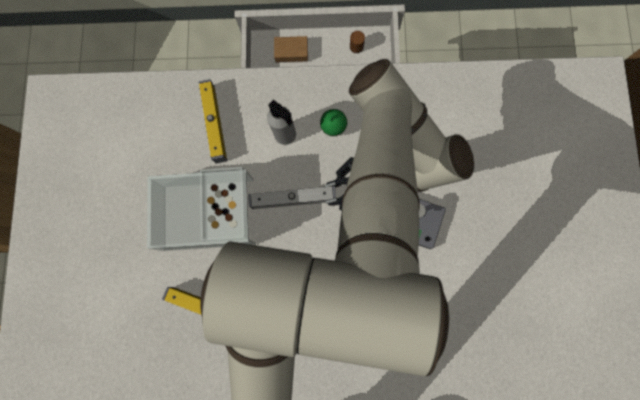

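>>> move_arm:
  steps:
    - [-1,2,-12,0,0,0,0]
    - [-1,4,-24,0,0,0,0]
    - [-1,6,-34,0,0,0,0]
    - [-1,6,-40,0,0,0,0]
    - [-1,6,-40,0,0,0,0]

```text
clock: 7.87
position: [619.6, -53.2, 17.1]
ee_rot: [0.675, -0.632, -0.279, -0.261]
contact_force: [-0.4, -3.7, -1.9]
gripper_width: 28.9
```

>>> move_arm:
  steps:
    - [0.4,0,0,0,0,0,0]
    - [0.4,0,0,0,0,0,0]
    - [0.4,0,0,0,0,0,0]

```text
clock: 8.12
position: [619.4, -50.7, 17.9]
ee_rot: [0.675, -0.631, -0.279, -0.262]
contact_force: [-0.4, -0.6, 0.3]
gripper_width: 59.5
```

```bash
python3 - <<'E'
from h import *
st=readout.read_state(); print(st["position"],st["contact_force"],st["wrist_torque"],st["gripper_width"])
p=optics.get_image("top"); cv2.imwrite(f"pics/top6.png",p["frame"]); cv2.imwrite("pics/t6.png",cv2.resize(p["frame"][150:270,230:390],None,fx=5,fy=5,interpolation=cv2.INTER_CUBIC))
E
```

```text
[619.36861974 -50.6704619   17.90357266] [-0.38032371 -0.64197601  0.32915194] [-1.3851946  -0.08798013 -0.00471481] 59.53644006000737
```

View pics/t6.png

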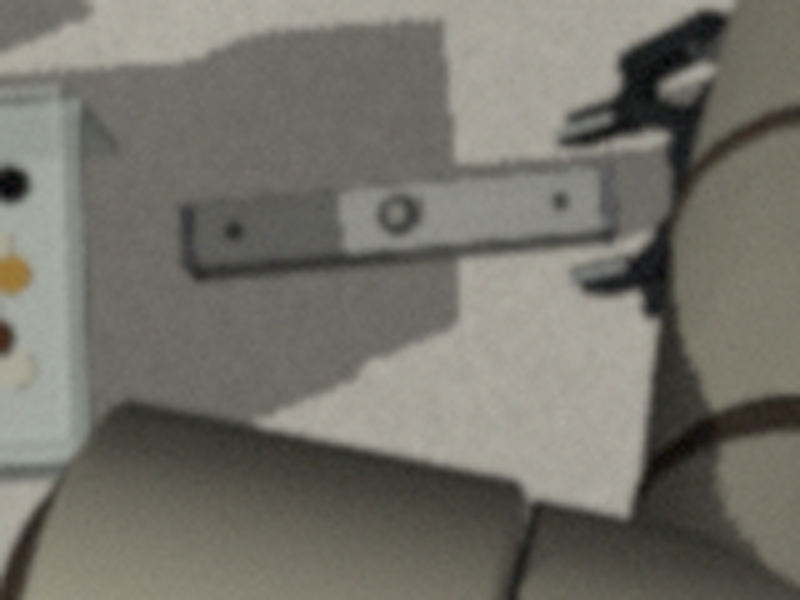

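```bash
python3 - <<'E'
from h import *
p=optics.get_image("top")
T=lambda x,y:(x/5+230,y/5+150)
for uv,z in [((399,212),49),((185,206),42),((197,272),42),((600,165),42),((608,236),42),((234,232),42),((560,202),42)]: print(onz(p,T(*uv),z).round(1))
E
```

```text
[613.7  25.7  49. ]
[620.2 124.5  42. ]
[589.3 118.8  42. ]
[635.  -66.2  42. ]
[601.9 -68.9  42. ]
[607.5 101.9  42. ]
[618.1 -47.5  42. ]
```

>>> move_arm:
  steps:
    - [0.4,0,0,15,0,0,0]
    - [0.4,0,0,40,0,0,0]
    - [0.4,0,0,75,-0.112,-0.0075,0]
    - [0.4,0,10,100,-0.224,-0.015,0]
    - [0.4,0,20,120,-0.336,-0.0225,0]

```text
clock: 8.63
position: [621.1, -32.4, 142.0]
ee_rot: [0.712, -0.667, -0.158, -0.153]
contact_force: [-0.3, 0.7, 0.4]
gripper_width: 59.8
```

>>> move_arm:
  steps:
    - [0.4,-1,15,0,-0.112,-0.008,0]
    - [0.4,-2,30,0,-0.224,-0.016,0]
    - [0.4,-4,45,0,-0.336,-0.024,0]
    - [0.4,-6,57,0,-0.449,-0.031,0]
    - [0.4,-6,57,0,-0.449,-0.031,0]

```text
clock: 9.05
position: [611.9, 31.6, 138.8]
ee_rot: [0.734, -0.679, 0.003, 0.001]
contact_force: [-1.9, -1.6, -0.1]
gripper_width: 59.7
```

```bash
python3 - <<'E'
from h import *
st=readout.read_state(); print(st["position"],st["contact_force"],st["wrist_torque"],st["gripper_width"])
M=R.from_quat(st["ee_rot"]).as_matrix(); print(M.round(3))
# correction rotation so that tool z=(0,0,-1), tool y = -(cos a, sin a)
a=.071; y=-np.array([np.cos(a),np.sin(a),0]); z=np.array([0,0,-1.]); T=np.c_[np.cross(y,z),y,z]
print(R.from_matrix(T@M.T).as_rotvec().round(3))
for c in ["top","wrist","side"]:
    p=optics.get_image(c); cv2.imwrite(f"pics/{c}7.png",p["frame"])
E
```

```text
[611.94205123  31.62250749 138.81824592] [-1.88846042 -1.58204579 -0.09164826] [-0.01243608  0.12138271  0.01680518] 59.66808095155443
[[ 0.077 -0.997  0.003]
 [-0.997 -0.077 -0.005]
 [ 0.005 -0.002 -1.   ]]
[ 0.005  0.003 -0.006]
```

View pics/wrist7.png

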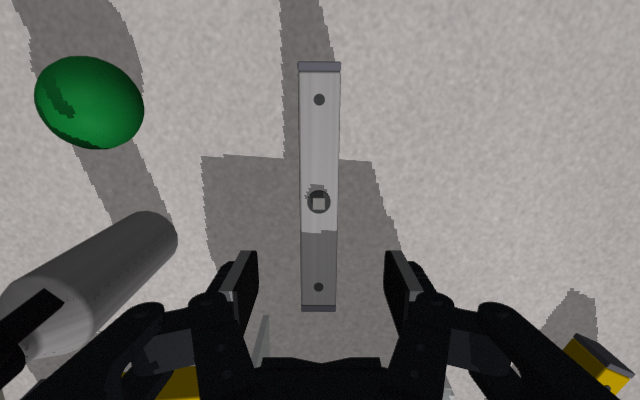

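View pics/side7.png

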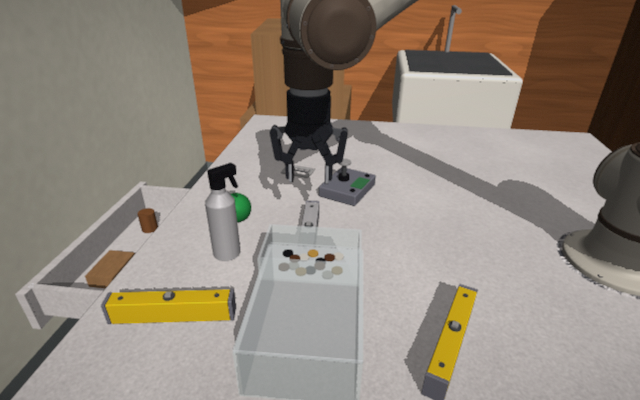

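>>> move_arm:
  steps:
    - [0.4,0,0,-20,0,0,0]
    - [0.4,0,0,-45,0,0,0]
    - [0.4,0,0,-70,0,0,0]
    - [0.4,0,0,-90,0,0,0]
    - [0.4,0,0,-100,0,0,0]

```text
clock: 9.62
position: [612.1, 23.7, 34.9]
ee_rot: [0.729, -0.685, -0.001, 0.001]
contact_force: [-0.2, 1.1, 0.0]
gripper_width: 59.8
```

```bash
python3 - <<'E'
from h import *
st=readout.read_state(); print(st["position"],st["contact_force"],st["wrist_torque"],st["gripper_width"])
M=R.from_quat(st["ee_rot"]).as_matrix()
a=.071; y=-np.array([np.cos(a),np.sin(a),0]); z=np.array([0,0,-1.]); T=np.c_[np.cross(y,z),y,z]
print(R.from_matrix(T@M.T).as_rotvec().round(4))
p=optics.get_image("wrist"); cv2.imwrite(f"pics/wrist8.png",p["frame"])
E
```

```text
[612.06258568  23.74328358  34.93839655] [-0.23045332  1.06179559  0.02840817] [-0.00290439  0.02651393  0.01351953] 59.76165342567234
[ 0.0009 -0.0028  0.0083]
```

View pics/wrist8.png

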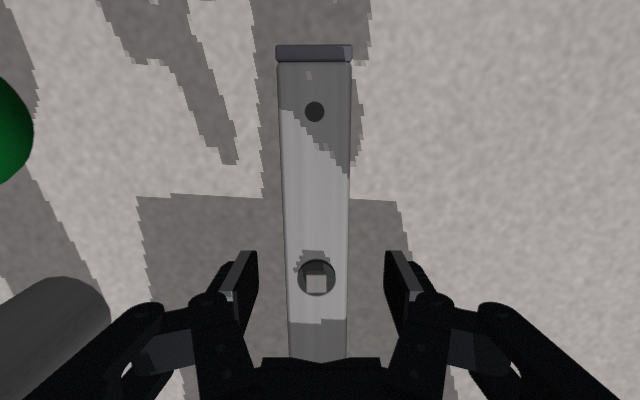

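>>> move_arm:
  steps:
    - [0.4,1,1,-9,0,0,0]
    - [0.4,1,2,-18,0,0,0]
    - [0.4,1,3,-27,0,0,0]
    - [0.4,1,3,-27,0,0,0]
    - [0.4,1,3,-27,0,0,0]

```text
clock: 10.08
position: [614.1, 29.1, 10.2]
ee_rot: [0.731, -0.683, 0.001, 0.0]
contact_force: [0.2, 0.2, -0.1]
gripper_width: 59.6
```

>>> move_arm:
  steps:
    - [-1,0,0,0,0,0,0]
    - [-1,0,0,0,0,0,0]
    - [-1,0,0,0,0,0,0]
    - [-1,0,0,0,0,0,0]
    - [-1,0,0,0,0,0,0]

```text
clock: 10.5
position: [614.4, 29.2, 11.2]
ee_rot: [0.731, -0.683, 0.001, -0.0]
contact_force: [-1.1, 0.9, 3.7]
gripper_width: 29.4
```

```bash
cat > st.py <<'E'
from h import *
st=readout.read_state(); print(round(st["clock"],2),st["position"].round(2),"F",st["contact_force"].round(2),"M",st["wrist_torque"].round(3),round(st["gripper_width"],2),R.from_quat(st["ee_rot"]).as_matrix()[:,2].round(4))
E
python3 st.py; python3 -c "
from h import *
p=optics.get_image('wrist'); cv2.imwrite('pics/wrist9.png',p['frame'])
"; python3 st.py
```

```text
10.5 [614.41  29.19  11.2 ] F [-1.08  0.87  3.69] M [0.189 0.553 0.077] 29.36 [ 1.8e-03 -9.0e-04 -1.0e+00]
10.55 [614.4   29.17  11.18] F [-2.    1.15  5.48] M [0.182 0.624 0.051] 29.14 [ 1.8e-03 -9.0e-04 -1.0e+00]
```

View pics/wrist9.png

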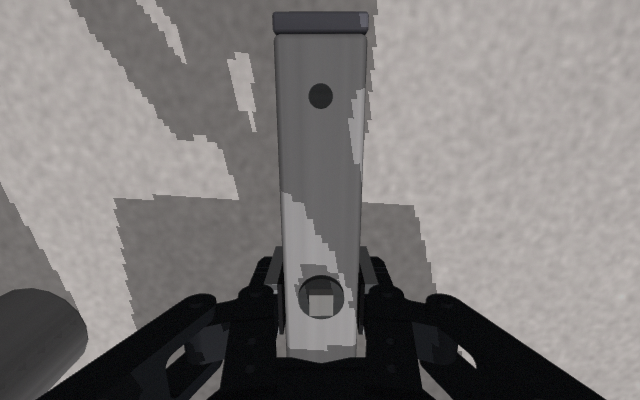

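>>> move_arm:
  steps:
    - [-1,0,0,1,0,0,0]
    - [-1,0,0,2,0,0,0]
    - [-1,0,0,3,0,0,0]
    - [-1,0,0,3,0,0,0]
    - [-1,0,0,3,0,0,0]

```text
clock: 10.97
position: [612.9, 28.6, 12.0]
ee_rot: [0.73, -0.683, -0.0, 0.001]
contact_force: [-0.8, 0.2, -7.8]
gripper_width: 29.5
```

```bash
python3 st.py
```

```text
10.97 [612.93  28.63  11.98] F [-0.78  0.21 -7.77] M [-0.303 -0.01   0.021] 29.47 [-0.0021 -0.0017 -1.    ]
```

>>> move_arm:
  steps:
    - [-1,0,0,1,0,0,0]
    - [-1,0,0,2,0,0,0]
    - [-1,0,0,3,0,0,0]
    - [-1,0,0,3,0,0,0]
    - [-1,0,0,3,0,0,0]

```text
clock: 11.38
position: [614.2, 29.1, 16.4]
ee_rot: [0.73, -0.683, 0.001, -0.0]
contact_force: [-0.6, 0.5, -7.1]
gripper_width: 28.9
```

```bash
python3 st.py;  python3 -c "
from h import *
p=optics.get_image('wrist'); cv2.imwrite('pics/wrist10.png',p['frame'])
p=optics.get_image('side'); cv2.imwrite('pics/s10.png',cv2.resize(p['frame'][150:300,240:400],None,fx=4,fy=4))
"; python3 st.py
```

```text
11.38 [614.22  29.06  16.43] F [-0.64  0.47 -7.08] M [-0.318 -0.005  0.071] 28.94 [ 1.2e-03 -9.0e-04 -1.0e+00]
11.48 [614.15  29.03  16.36] F [ 0.17  0.87 -7.35] M [-0.375  0.038 -0.01 ] 29.04 [ 0.001 -0.001 -1.   ]
```

View pics/wrist10.png

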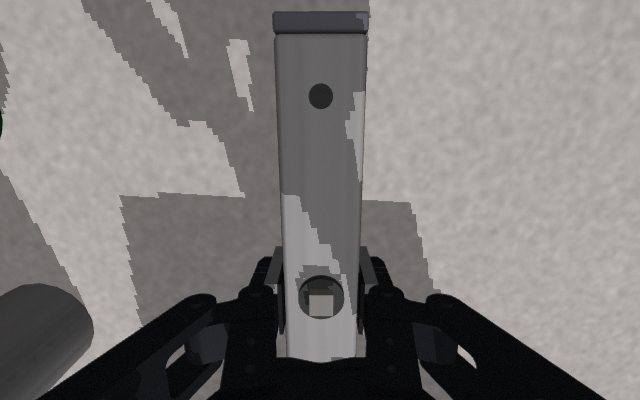

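View pics/s10.png

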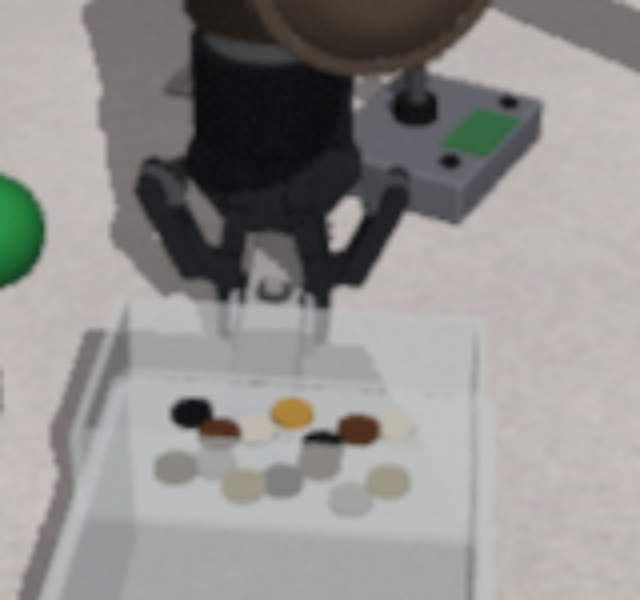

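```bash
cat > avg.py <<'E'
from h import *
F=[];M=[]
for i in range(14):
    optics.get_image("wrist"); s=readout.read_state(); F.append(s["contact_force"]); M.append(s["wrist_torque"])
F=np.array(F);M=np.array(M); print(F.mean(0).round(2),F.std(0).round(2),M.mean(0).round(4),M.std(0).round(3),"d",-M.mean(0)[0]/-F.mean(0)[2]*1000)
E
python3 avg.py; python3 st.py
```

```text
[-0.06 -0.08 -6.64] [0.39 0.59 0.71] [-0.3297 -0.0283 -0.0065] [0.019 0.028 0.023] d 49.689683998413216
12.18 [614.17  29.01  16.31] F [ 0.03  1.37 -6.1 ] M [-0.336 -0.016 -0.013] 29.2 [ 9.e-04 -1.e-03 -1.e+00]
```

>>> move_arm:
  steps:
    - [-1,0,0,-1.5,0,0,0]
    - [-1,0,0,-3,0,0,0]
    - [-1,0,0,-4.5,0,0,0]
    - [-1,0,0,-5.5,0,0,0]
    - [-1,0,0,-5.5,0,0,0]

```text
clock: 12.6
position: [614.2, 29.0, 11.2]
ee_rot: [0.731, -0.683, 0.001, 0.0]
contact_force: [-1.0, -1.0, -2.1]
gripper_width: 28.7
```

```bash
python3 st.py
```

```text
12.6 [614.22  28.95  11.23] F [-0.96 -1.01 -2.08] M [-0.255  0.343  0.082] 28.73 [ 0.001  -0.0011 -1.    ]
```

>>> move_arm:
  steps:
    - [0.3,0,0,0,0,0,0]
    - [0.3,0,0,0,0,0,0]
    - [0.3,0,0,0,0,0,0]
    - [0.3,-1.5,20,0,0,0,0]
    - [0.3,-3.5,49,0,0,0,0]

```text
clock: 13.02
position: [611.4, 76.9, 11.5]
ee_rot: [0.729, -0.684, 0.001, -0.001]
contact_force: [1.2, 0.4, -0.2]
gripper_width: 55.5
```

>>> move_arm:
  steps:
    - [0.3,0,0,0,0,0,0]
    - [-1,0,0,0,0,0,0]
    - [-1,0,0,0,0,0,0]
    - [-1,0,0,0,0,0,0]
    - [-1,0,0,0,0,0,0]

```text
clock: 13.43
position: [610.9, 77.9, 11.4]
ee_rot: [0.73, -0.683, 0.001, -0.0]
contact_force: [-1.3, 3.6, 2.1]
gripper_width: 29.2
```

>>> move_arm:
  steps:
    - [-1,0,0,1,0,0,0]
    - [-1,0,0,2.5,0,0,0]
    - [-1,0,0,4,0,0,0]
    - [-1,0,0,6,0,0,0]
    - [-1,0,0,6,0,0,0]

```text
clock: 13.85
position: [610.2, 77.5, 16.3]
ee_rot: [0.73, -0.683, 0.0, 0.001]
contact_force: [-0.7, 0.7, -7.1]
gripper_width: 29.0
```

```bash
python3 st.py; python3 avg.py; python3 -c "
from h import *
p=optics.get_image('wrist'); cv2.imwrite('pics/wrist11.png',p['frame'])
p=optics.get_image('top'); cv2.imwrite('pics/top11.png',p['frame'])"
```

```text
13.85 [610.24  77.5   16.33] F [-0.7   0.67 -7.1 ] M [ 0.038 -0.02  -0.001] 28.98 [-2.0e-04 -1.4e-03 -1.0e+00]
[-0.08 -0.07 -6.51] [0.39 0.42 0.38] [-0.0156  0.0081  0.0019] [0.025 0.02  0.026] d 2.3912164157976616
```

View pics/wrist11.png

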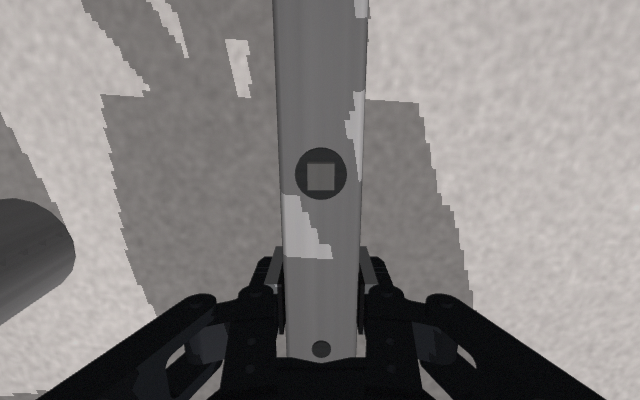

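View pics/top11.png

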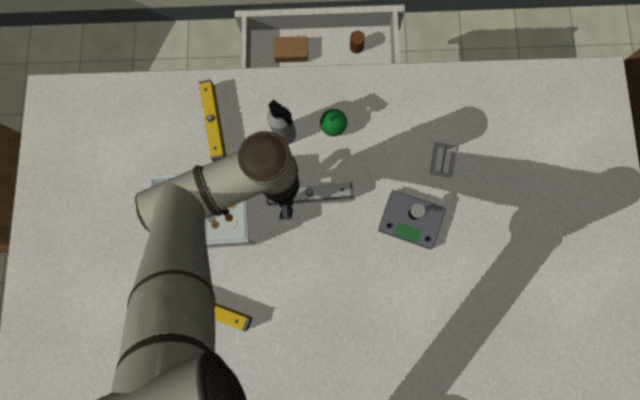

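>>> move_arm:
  steps:
    - [-1,0,0,8,0,0,0]
    - [-1,0,-2,26,0,0,0]
    - [-1,0,-5,50,0,0,0]
    - [-1,0,-10,74,0,0,0]
    - [-1,0,-16,94,0,0,0]

```text
clock: 15.07
position: [611.1, 62.1, 113.2]
ee_rot: [0.731, -0.683, 0.001, -0.001]
contact_force: [0.7, -0.3, -6.4]
gripper_width: 29.1
```

```bash
python3 st.py; python3 - <<'E'
from h import *
for c in("top","side"):
    p=optics.get_image(c); cv2.imwrite(f'pics/{c}12.png',p['frame'])
    for r in nets.tip_of("pan_top",p)[:2]: print(c,r["conf"],r["uv"],onz(p,r["uv"],80).round(1))
    for r in nets.silhouettes("pan_top",p)[:2]: print(r["conf"],r["extent"])
    if c=="top": cv2.imwrite("pics/t12.png",cv2.resize(p["frame"][190:240,385:455],None,fx=10,fy=10,interpolation=cv2.INTER_CUBIC))
    else: cv2.imwrite("pics/s12.png",cv2.resize(p["frame"][140:210,310:390],None,fx=8,fy=8,interpolation=cv2.INTER_CUBIC))
E
```

```text
15.07 [611.15  62.15 113.17] F [ 0.73 -0.34 -6.4 ] M [ 0.002 -0.157 -0.012] 29.11 [ 2.9e-03 -6.0e-04 -1.0e+00]
top 0.57 [417.6, 211.1] [ 560.9 -209.2   80. ]
0.74 [410.7, 205.5, 428.2, 221.1]
0.67 [261.9, 170.1, 363.3, 197.8]
side 0.52 [344.2, 160.4] [ 561.1 -213.    80. ]
0.43 [341.6, 161.0, 349.1, 173.7]
```

View pics/t12.png

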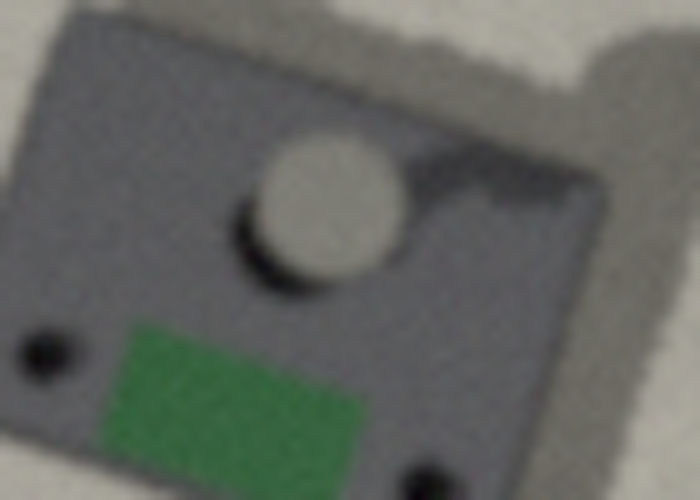

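View pics/s12.png

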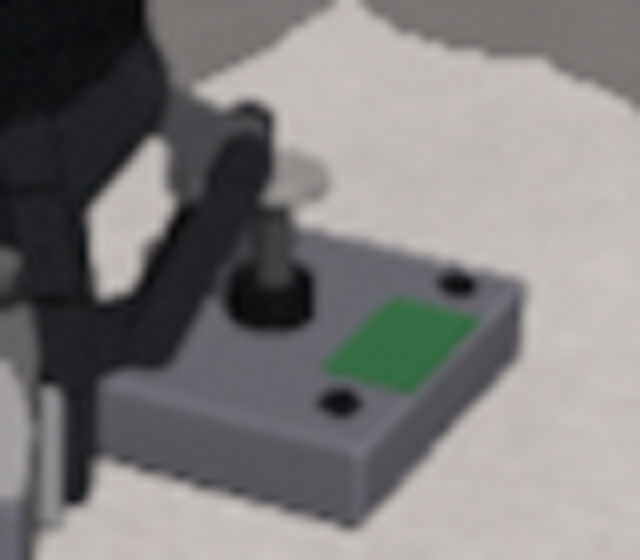

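View pics/side12.png

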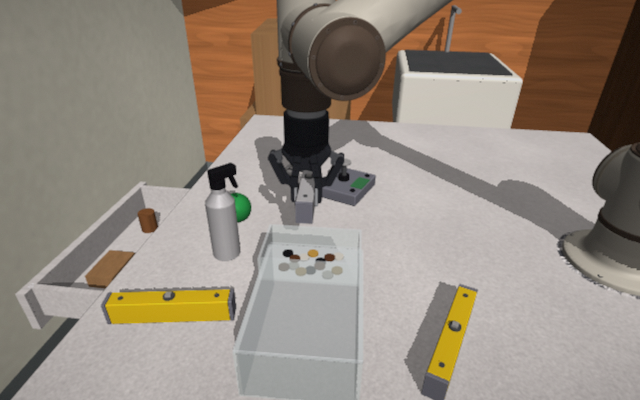

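>>> move_arm:
  steps:
    - [-1,-2,-10,2,0,0,0]
    - [-1,-6,-30,2,0,0,0]
    - [-1,-10,-56,2,0,0,0]
    - [-1,-15,-84,2,0,0,0]
    - [-1,-20,-112,2,0,0,0]

```text
clock: 15.78
position: [589.4, -51.1, 111.3]
ee_rot: [0.731, -0.683, -0.0, 0.001]
contact_force: [-0.3, -0.1, -7.3]
gripper_width: 29.3
```

>>> move_arm:
  steps:
    - [-1,-5,-28,0,0,0,0]
    - [-1,-10,-56,0,0,0,0]
    - [-1,-15,-84,0,0,0,0]
    - [-1,-20,-112,0,0,0,0]
    - [-1,-24,-135,0,0,0,0]

```text
clock: 16.2
position: [565.0, -186.9, 111.3]
ee_rot: [0.73, -0.683, -0.001, 0.001]
contact_force: [1.3, -0.6, -7.3]
gripper_width: 29.2
```

>>> move_arm:
  steps:
    - [-1,-3,-15,0,0,0,0]
    - [-1,-5,-24,0,0,0,0]
    - [-1,-5,-27,0,0,0,0]
    - [-1,-5,-27,0,0,0,0]
    - [-1,-5,-27,0,0,0,0]

```text
clock: 16.62
position: [561.7, -211.4, 112.3]
ee_rot: [0.731, -0.683, 0.0, 0.0]
contact_force: [0.5, 1.2, -7.6]
gripper_width: 29.3
```

```bash
python3 avg.py; python3 st.py; python3 - <<'E'
from h import *
for c in("top","side","wrist"):
    p=optics.get_image(c); cv2.imwrite(f'pics/{c}13.png',p['frame'])
    if c=="side": cv2.imwrite("pics/s13.png",cv2.resize(p["frame"][90:240,260:420],None,fx=4,fy=4,interpolation=cv2.INTER_CUBIC))
E
```

```text
[-0.04 -0.05 -6.92] [0.78 0.54 0.54] [ 0.0042 -0.009  -0.0041] [0.026 0.035 0.022] d -0.61196236042255
17.32 [ 561.69 -211.97  112.84] F [ 0.47  0.62 -5.79] M [-0.042  0.024  0.014] 29.16 [ 0.001 -0.001 -1.   ]
```

View pics/s13.png

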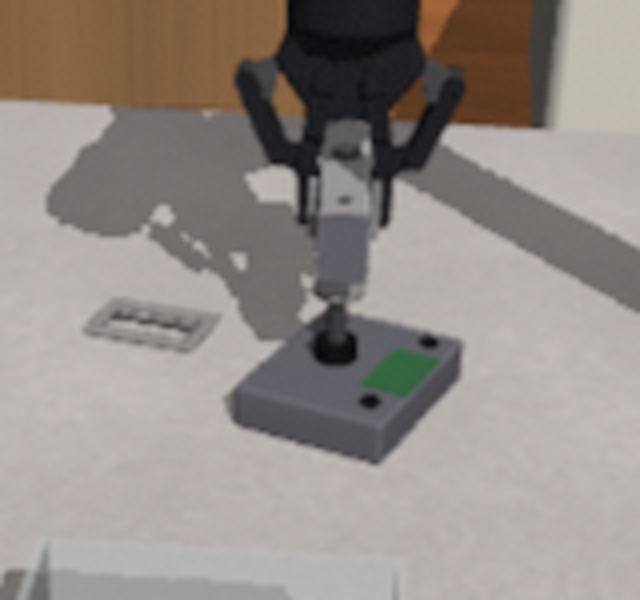

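View pics/top13.png

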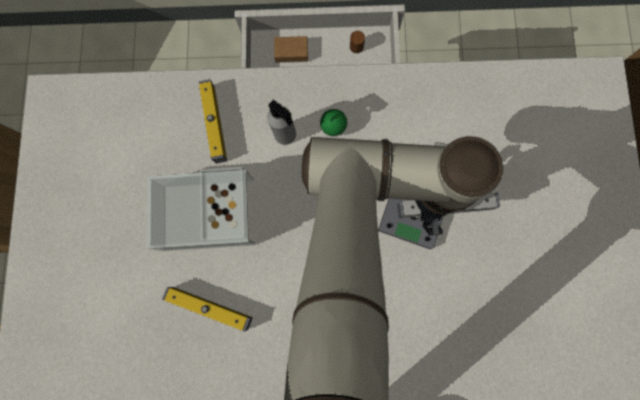

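View pics/wrist13.png

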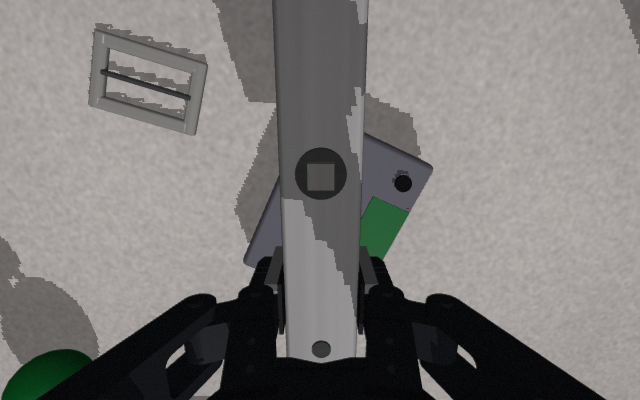

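>>> move_arm:
  steps:
    - [-1,0,1,-5,0,0,0]
    - [-1,0,1,-11,0,0,0]
    - [-1,0,1,-16,0,0,0]
    - [-1,0,1,-20,0,0,0]
    - [-1,0,1,-22,0,0,0]

```text
clock: 17.88
position: [561.1, -210.9, 89.7]
ee_rot: [0.73, -0.683, -0.0, 0.001]
contact_force: [-1.8, 1.1, -4.2]
gripper_width: 29.4
```

```bash
python3 avg.py; python3 st.py
```

```text
[-0.36  0.1  -5.87] [0.8  0.55 0.81] [-0.0026  0.059  -0.0067] [0.087 0.123 0.02 ] d 0.4456721832536638
18.58 [ 561.91 -211.05   90.98] F [-0.14 -0.08 -5.32] M [-0.075 -0.087  0.025] 29.28 [ 0.0016 -0.0012 -1.    ]
```

>>> move_arm:
  steps:
    - [-1,0,0,-1,0,0,0]
    - [-1,0,0,-2,0,0,0]
    - [-1,0,0,-3,0,0,0]
    - [-1,0,0,-4,0,0,0]
    - [-1,0,0,-4,0,0,0]

```text
clock: 19.0
position: [561.9, -211.0, 87.3]
ee_rot: [0.731, -0.683, 0.001, -0.0]
contact_force: [-0.8, 0.3, -0.7]
gripper_width: 29.0
```

```bash
python3 avg.py; python3 st.py
```

```text
[-0.59  0.57 -0.36] [0.47 0.56 0.49] [ 0.1531  0.244  -0.0025] [0.047 0.065 0.024] d -429.19891249922784
19.7 [ 561.9  -211.03   86.95] F [ 0.46  0.57 -0.31] M [0.107 0.14  0.013] 29.01 [ 0.0015 -0.0011 -1.    ]
```

```bash
python3 avg.py; python3 st.py; python3 - <<'E'
from h import *
for c in("side","wrist"):
    p=optics.get_image(c); cv2.imwrite(f'pics/{c}14.png',p['frame'])
    if c=="side": cv2.imwrite("pics/s14.png",cv2.resize(p["frame"][90:220,270:420],None,fx=5,fy=5,interpolation=cv2.INTER_CUBIC)[:600])
E
```

```text
[ 0.07  0.06 -0.28] [0.47 0.48 0.45] [0.0499 0.0247 0.0004] [0.04  0.072 0.036] d -177.13966286698096
20.4 [ 561.89 -211.     86.89] F [ 0.2  -0.85  0.01] M [-0.01  -0.112  0.024] 29.5 [ 0.0015 -0.0011 -1.    ]
```

View pics/s14.png

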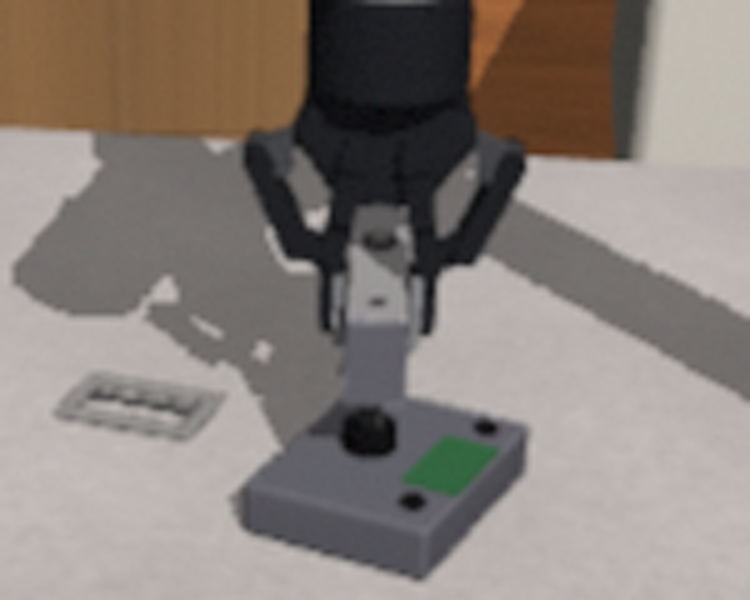

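>>> move_arm:
  steps:
    - [-0.28,0,0,0,0,0,0]
    - [-0.24,0,0,0,0,0,0]
    - [-0.2,0,0,0,0,0,0]
    - [-0.15,0,0,0,0,0,0]
    - [-0.15,0,0,0,0,0,0]

```text
clock: 20.92
position: [561.7, -211.0, 86.8]
ee_rot: [0.73, -0.683, 0.001, 0.0]
contact_force: [-0.4, -0.7, -1.0]
gripper_width: 36.3
```

```bash
python3 avg.py; python3 st.py; python3 - <<'E'
from h import *
for c in("side","wrist"):
    p=optics.get_image(c); cv2.imwrite(f'pics/{c}15.png',p['frame'])
    if c=="side": cv2.imwrite("pics/s15.png",cv2.resize(p["frame"][90:210,270:420],None,fx=5,fy=5,interpolation=cv2.INTER_CUBIC))
E
```

```text
[-0.07 -0.06 -0.15] [0.46 0.4  0.54] [-0.0092  0.0166 -0.0066] [0.028 0.03  0.035] d 63.7193770480943
21.62 [ 561.67 -210.95   86.82] F [-0.23  0.78 -0.59] M [-0.003  0.035 -0.051] 36.23 [ 0.001 -0.001 -1.   ]
```

View pics/s15.png

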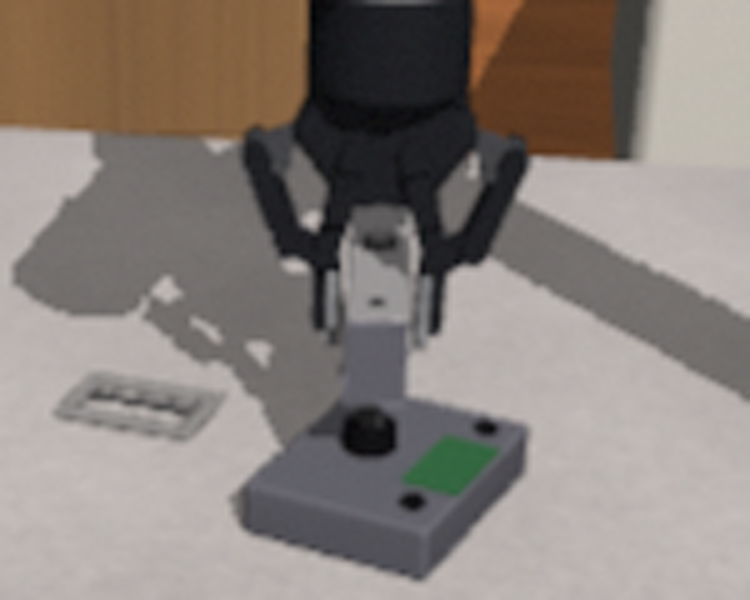

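View pics/wrist15.png

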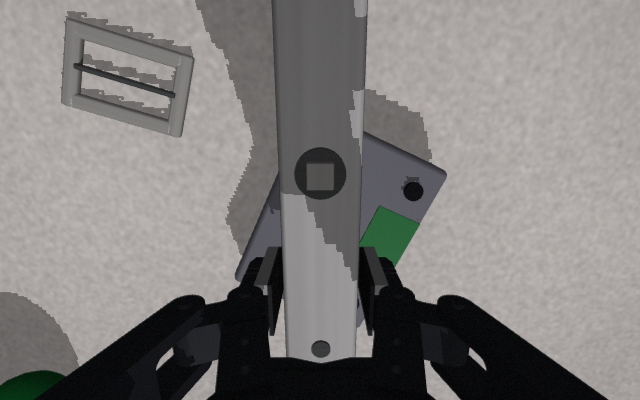

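The bar has stayed level with the fingers open 3.5 mm clear of each side, and the zero forces show it is free. I'll open further and withdraw upward.

>>> move_arm:
  steps:
    - [0.0,0,0,0,0,0,0]
    - [0.2,0,0,0,0,0,0]
    - [0.4,0,0,0,0,0,0]
    - [0.4,0,0,0,0,0,0]
    - [0.4,0,0,10,0,0,0]

```text
clock: 22.13
position: [560.2, -210.7, 95.2]
ee_rot: [0.73, -0.683, -0.001, 0.001]
contact_force: [-0.1, -0.4, 0.1]
gripper_width: 59.7
```

>>> move_arm:
  steps:
    - [0.4,0,0,15,0,0,0]
    - [0.4,0,0,35,0,0,0]
    - [0.4,0,0,60,0,0,0]
    - [0.4,0,0,85,0,0,0]
    - [0.4,0,0,100,0,0,0]

```text
clock: 22.55
position: [562.8, -211.4, 200.8]
ee_rot: [0.731, -0.683, 0.003, -0.001]
contact_force: [0.8, 0.7, 0.2]
gripper_width: 60.0
```

>>> move_arm:
  steps:
    - [0.4,0,0,5,0,0,0]
    - [0.4,0,0,5,0,0,0]
    - [0.4,0,0,5,0,0,0]
    - [0.4,0,0,5,0,0,0]

```text
clock: 22.88
position: [560.8, -210.8, 200.3]
ee_rot: [0.73, -0.683, -0.001, 0.001]
contact_force: [0.4, 0.3, -0.1]
gripper_width: 60.1
```

```bash
python3 st.py; python3 - <<'E'
from h import *
for c in("side","wrist","top"):
    p=optics.get_image(c); cv2.imwrite(f'pics/{c}16.png',p['frame'])
    if c=="side": cv2.imwrite("pics/s16.png",cv2.resize(p["frame"][90:210,270:420],None,fx=5,fy=5,interpolation=cv2.INTER_CUBIC))
E
```

```text
22.88 [ 560.77 -210.76  200.31] F [ 0.36  0.26 -0.09] M [-0.031  0.035 -0.029] 60.08 [-1.9e-03 -2.0e-04 -1.0e+00]
```

View pics/s16.png

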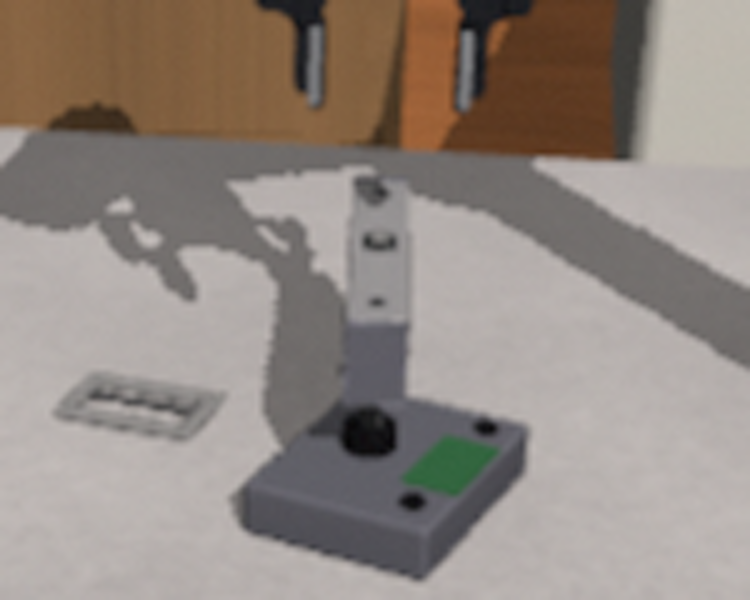

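View pics/top16.png

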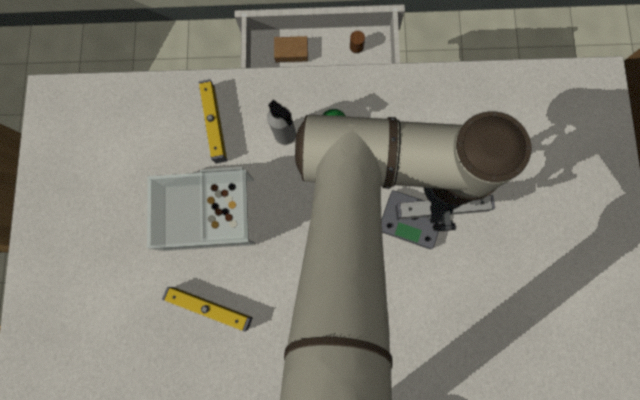

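View pics/wrist16.png

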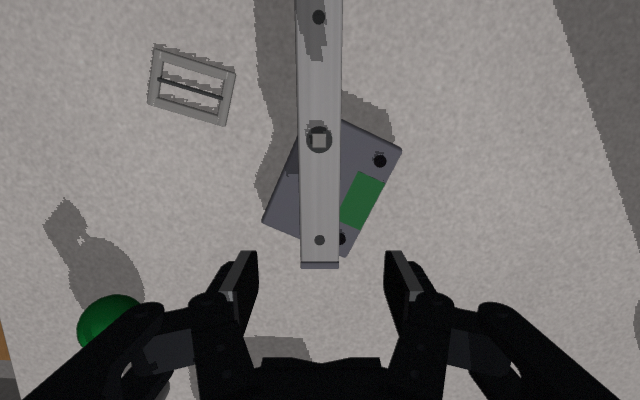

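```bash
python3 - <<'E'
from h import *
a=cv2.imread("pics/side16.png")[115:180,335:355].astype(int)
for i in range(3): p=optics.get_image("side")
b=p["frame"][115:180,335:355].astype(int); print(np.abs(a-b).mean())
K=[(100,-100)]
print(workorder.job_done(), readout.read_state()["clock"])
E
```

```text
0.8676923076923077
the job is handed in; nothing more can be done
the job is handed in; nothing more can be done
```

I drew the door closer out of the riser and left it resting level on the pan, then handed the job in at about 23 s of the 67 s allowed.

- **Drawing out:** I gripped the bar's end with the tool leaned 45° and pulled it about 215 mm along the counter. Its middle ended near y = 26 mm, clear of the 47 mm needed to be right out.
- **Finding the balance point:** A 5 mm trial lift at the middle read about 7 N and a moment that put the balance point some 50 mm towards the riser. I set the bar down, shifted the grip 49 mm and lifted again. The remaining offset read about 2 mm, and about 0 mm once over the pan.
- **Placing:** I lowered the bar until the tool force fell to about zero, with the pan pressed about 4 mm by my estimate from the height. The bar did not move when I opened the fingers, and I withdrew to about 200 mm.

**Last checks:** The pictures show the bar level on the pan, and two side views moments apart match to within image noise. The force on the tool is about zero. The pictures show the bottle and buckle where they started. The ball looks in place too, though it was partly hidden in the last views.

**Disagreements:**
- The wrist camera put the bar's end about 4–6 mm off from the other two views, so I aimed by those.
- The moment just after touching the pan read up to 0.24 N m, then settled to about 0.05 N m or less before I let go.
- The pan travel was not measured directly, and the hand-in gave no verdict.

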